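# Lock the vial carrier onto the orbital shaker with its sprung T-pin

## Robot

A 7-joint arm with a two-finger parallel gripper is mounted at the origin on a cart in front of the work surface, level with it; the furniture and walls round the work are solid. World frame = base frame: x ahead of the robot, y to its left, z up, the work surface at z = 0. Lengths are in m, angles in rad, forces in N, time in s.
With the tool pointing down it reaches from about 0.4 to 0.85 m from the base axis. Payload 10.4 kg.
Tool frame: the origin (TCP) lies at the very end of the fingers, on their centre line; the grasp point (between the pads) lies 19 mm behind it; z points along the fingers, y is the line along which they close (so a half turn about z gives the same grasp; the last joint's range is limited). The gripper opens to 87 mm and grips with 3 to 60 N. Pads are 19 mm wide; open, the fingers measure 117 mm over their backs; the gripper's body (75 mm by 190 mm) begins 51 mm behind the grasp point.
Start: joints at [-1.26, 0.332, -0.065, 1.46, 0.022, 1.35, -0.088], TCP at [0.205, 0.591, 0.223] pointing down, gripper open.
Joint ranges: [-2.6, 2.6], [-0.5, 2.12], [-1.47, 1.34], [0.16, 2.42], [-1.27, 4.41], [0.06, 2.06], [-2.6, 2.6]. Speed limits (rad/s): [2.22, 2.22, 2.79, 2.79, 3.14, 3.14, 3.14].

## Interface

Orientations are given as [roll, pitch, yaw] about the fixed x, y, z axes, in that order (R = Rz(yaw) Ry(pitch) Rx(roll)).
In Python, from cell import arm gives the robot as it stands.
- The arm moves only by the shell command python3 -m jog 'ROWS' [OPENING]. ROWS is JSON, a list of rows, each an object of numbers: "x", "y", "z": the shift along the tool's x, y, z in cm; "twist": the turn about the tool's z in degrees. In form: [{"x": .., "y": .., "z": .., "twist": ..}, ...]. A call has 1 to 5 rows; each row is the pose to reach, as a shift and turn from the pose commanded when the call began, along the tool's axes at that moment; what a row does not reach only later rows make up. A row lasts 1/10 s, in which the tool goes at most 50 mm and 8.59 degrees, less where a joint would pass 70% of its speed; a pose out of reach is approached as far as the arm can. A call with a gripper value outside its range is refused whole. OPENING is the closure, from 0 (fully open) to 1 (shut), set as the call begins (- or left out, the last holds). The fingers move at their own pace and stop on an object; the grip force is fixed at half the most. Time passes only in rows, so rows that repeat a pose let the fingers close. It gives the time, the measured TCP pose, the force, the opening and the grip force at its end, in the units of the state.
- arm.get_state(): the state, without advancing time (a new reading comes with each control period).
- arm.read_camera(name): name is "side" or "top" or "wrist"; returns a dict with "img" (400x640x3 uint8, blue, green, red), "z_map" (400x640 float32, m along the optical axis (not along the pixel's ray), 0 where there is no reading), "mtx" (3x3 intrinsics, pixels), "rvec" (rotation vector, rad) and "tvec" (3), from world to camera coordinates, as OpenCV has them. Camera axes: x right, y down, z forward; pixel columns grow to the right and rows downward; lengths in m; the calibration is good to about 2 mm. A picture is of the moment at which its call begins.
- arm.hand_in(): hands the job in; it is judged then, once.
The state is a dict: "clock": time; "qpos": joint angles; "qvel": joint speeds; "joint_torque": joint torques, N m; "ee_pos": TCP position; "tool_rot": TCP orientation; "wrist_force": force on the tool from outside, world axes, zero at the start; "ft_torque": the same for the moment, N m; "opening": finger opening in m; "grasp_force": force on a finger pad.
Only numpy, scipy, OpenCV 4.12 (cv2) and the standard library are available. Lean on these libraries where they do the work, as an engineer would, in place of code of your own. Each camera call takes 0.05 s, during which the arm holds its last target. There are 200 camera calls.

## Task

Lock the vial carrier to the shaker for its run: lift the red T-pin out of its parking hole in the platform and pass its T-head through the hole in the carrier's front lug and the slot in the brass plate below, feeling for it gently because that plate floats a few millimetres sideways. Press the pin down against its spring, turn it a quarter turn clockwise (seen from above) to its stop, and let it spring up so that it is locked crosswise, then let go. Be gentle, never loading the pin with more than 30 N, and leave the carrier, the beaker, the timer and the tape where they are.

Things in the scene. Friction and masses are not known exactly. Their poses are not given: they have to be found in the camera images.
- shaker: White orbital shaker, fixed, 190 (x) x 200 (y) mm; grey platform 6 mm thick, top 95 mm above the bench. Origin on the bench under its centre; the control panel looks to its -x. Its +x half carries the vials (caps 160 mm above the bench); only the lug and the parked pin stand in its -x half.
- slot (a point): Nominal slot centre at platform-top height, 55 mm to -x of the shaker's centre, axes as the shaker's. The slot, 23 (x) x 8.5 (y) mm with a 10.5 mm square middle, is in a brass key plate 4 mm thick, top 1 mm below the platform's. The plate floats: it sits up to 4.5 mm either way along shaker y (never x), unmeasured, held by 6 N of friction.
- slot_groove (a point): Locking groove under the key plate, 5 mm below point slot, crosswise (along shaker y), 9 mm wide, 3 mm deep, between ribs that end 8 mm below the platform's top. The T-head turns only when wholly under the ribs; stop posts allow only 90 degrees clockwise seen from above (stop at about 94). Let up there, it springs into the groove. It moves with the plate's float, unmeasured.
- lug (a point): Centre of the 30 mm round hole in the carrier's blue front lug (5 mm thick, 56 mm wide) at the lug's top face, 5 mm above the platform; axes as the shaker's.
- carrier: Loose vial carrier: blue base plate and block with eight capped vials, front lug; 0.35 kg without vials. Origin on the platform above the shaker's origin, same axes. Low brackets and a rear lip locate it with about 1 mm of play.
- pin_grip (a point): Centre of the T-pin's red wing, 36 (pin x) x 12 (y) x 22 (z) mm; pin z is up, the T-head is parallel to the wing. Under the wing a red hub, diameter 30 mm, top 11 and underside 14.5 mm below this point. Height above the platform's top: 39 mm with the head resting on the key plate, 30 locked or parked, under 27 free to turn, 25 fully pressed.
- pin: The T-pin, about 80 g; origin under the T-head, 40 mm below pin_grip. Steel collar (diameter 43, 5 mm thick) slides on the shank, its underside 10 mm above the origin unloaded; it rests on the platform or lug and is pushed up to 10 mm by the pressing, to a hard end. Spring: 2 N first, 6.5 N locked (5 mm), 9.2 N when the head clears the ribs (8 mm), 11 N at the end.
- pin_head (a point): Centre of the steel T-head at the pin's lower end, 20 (pin x) x 7 (y) x 5 (z) mm, 37.5 mm below pin_grip; round shank of 9 mm diameter above it. Locked, it is 7.5 mm below the platform's top.
- park (a point): Centre of the 25 mm round parking hole through the platform, at the platform's top, 5 mm towards shaker -x and 66 mm towards +y from point slot. The pin starts upright in it, its yaw within 40 degrees of the slot's direction.
- beaker_50: Empty glass beaker, diameter 46 mm, 56 mm high, on the bench left of the shaker; origin under its centre.
- bench_timer: White countdown timer, 60 x 66 x 21 mm, lying on the bench; origin under its centre.
- electrical_tape: Roll of black tape, diameter 58 mm, 19 mm high, lying on the bench; origin under its centre.
Things that resemble listed ones, but are neither listed nor needed, are in the scene too. What is shaped like the pin but green or purple is not meant.

How it is judged:
On the way, in this order (a step that is already met when the one before it is completed fails the run):
1. the pin is lifted clear of its parking hole (z of pin_head in the frame of shaker above 0.105 m), for 0.1 s.
2. the T-head has passed down through the slot, still along it (horizontal distance between pin_head and slot below 0.008 m and z of pin_head in the frame of slot below -0.0095 m and angle between the x axis of pin_grip and the x axis of shaker, either way round below 0.3 rad).
At the end, for the whole second after the job is handed in: The pin stands upright (7 deg) in the slot, its head within 8 mm of the nominal slot centre, crosswise to the slot (11 deg) and sprung up into its groove (head centre 7.5 mm below the platform's top, within about 1.2 mm), at rest and released; the lug still lies over the slot (angle between the x axis of pin_grip and the y axis of shaker, either way round below 0.2 rad and z of pin_head in the frame of slot between -0.0087 and -0.006 m and horizontal distance between pin_head and slot below 0.008 m and angle between pin_grip's own z axis and vertical below 0.12 rad and linear speed of pin below 0.01 m/s and distance between lug and slot below 0.009 m); the robot touches nothing.
It fails at once if the pin is loaded with more than 30 N against the shaker (contact force between pin and shaker above 30 N).
It fails at once if the pin is loaded with more than 30 N against the carrier (contact force between pin and carrier above 30 N).
It fails at once if the carrier is shifted or lifted by more than 8 mm (distance of lug from where it was at the start of the episode above 0.008 m).
It fails at once if the beaker, the timer or the tape is moved by more than 20 mm (distance of any of beaker_50, bench_timer, electrical_tape from where it was at the start of the episode above 0.02 m).
It also fails if it takes over 72 s, if anything falls off the work surface, if the arm or the gripper's body presses on something with over 40 N, if the wrist force passes 120 N, or if a joint passes its speed limit or range.

## Working session

There is one attempt and no reset: what is moved stays moved. The work goes in short steps, Python scripts to look and compute and a shell command to move; the robot and the scene stay as the last step left them, time stands still between calls to the robot, and variables do not carry over. Pictures are saved under pics/ and viewed, at most 10 in all, crops included, and the job is handed in when it is done.

```bash
mkdir -p pics; ls; cat > h.py <<'E'
import numpy as np, cv2
from cell import arm
def cam(n, save=None):
    c=arm.read_camera(n)
    if save: cv2.imwrite('pics/'+save,c['img'])
    np.savez('last_'+n,**{k:np.asarray(c[k]) for k in c})
    return c
def load(n): return dict(np.load('last_'+n+'.npz'))
def ray(c,u,v):
    R=cv2.Rodrigues(c['rvec'])[0]; t=c['tvec'].reshape(3)
    d=R.T@np.linalg.inv(c['mtx'])@np.array([u,v,1.]); return -R.T@t,d
def atz(c,u,v,z):
    o,d=ray(c,u,v); return o+d*(z-o[2])/d[2]
def dep(c,u,v):
    o,d=ray(c,u,v); return o+d*c['z_map'][int(v),int(u)]
def proj(c,P):
    return cv2.projectPoints(np.array(P,float).reshape(-1,3),c['rvec'],c['tvec'],c['mtx'],None)[0].reshape(-1,2)
def tri(a,b):
    (o1,d1),(o2,d2)=a,b
    s=np.linalg.lstsq(np.stack([d1,-d2],1),o2-o1,rcond=None)[0]
    p,q=o1+s[0]*d1,o2+s[1]*d2; return (p+q)/2,np.linalg.norm(p-q)
E
python3 - <<'E'
from h import *
s=arm.get_state(); print(s)
a=cam('top'); b=cam('side')
cv2.imwrite('pics/top0.png',a['img']); cv2.imwrite('pics/side0.png',b['img'])
for c in (a,b): print(ray(c,320,200), c['mtx'][0,0])
E
```

```text
pics
{'clock': 0.0, 'qpos': array([-1.25958362,  0.33286627, -0.06471927,  1.46091906,  0.02159533,
        1.34987249, -0.08848517]), 'qvel': array([-1.31596193e-03, -3.62586330e-07, -1.34368157e-03,  1.05763539e-03,
       -2.02017615e-04, -1.27280050e-03, -3.79800858e-04]), 'joint_torque': array([-1.56450747e-04, -6.23255324e+01,  2.47121870e-02, -3.89897096e+01,
       -6.12785085e-02,  3.99994024e-02,  1.55852977e-04]), 'ee_pos': array([0.20465076, 0.59015424, 0.22176809]), 'tool_rot': array([-3.14022379e+00,  5.10118777e-05,  2.80783252e+00]), 'wrist_force': array([-0.66372255, -0.15857591, -0.08226916]), 'ft_torque': array([ 0.03946344,  0.01638037, -0.04367132]), 'grasp_force': 0.0, 'opening': 0.08677618609231369}
(array([0.44885527, 0.09127987, 0.94532557]), array([ 0.06998609, -0.0328908 , -0.99701239])) 436.45513903655524
(array([0.50244831, 0.85983712, 0.51717276]), array([-0.01744793, -0.88657122, -0.46241562])) 443.2132496723237
```

View pics/top0.png

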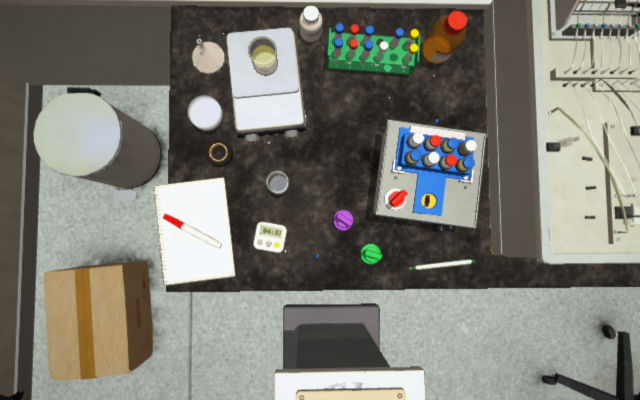

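View pics/side0.png

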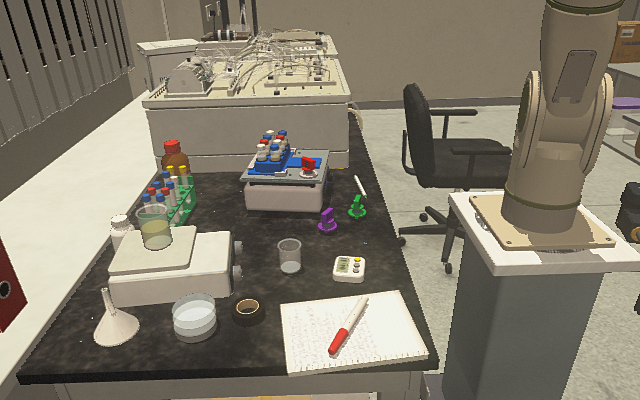

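Candidates in the top view: a red T-pin on the shaker platform at (397,198), a purple one on the bench at (343,220) and a green one on the bench at (371,254). By the description I choose the red one. The side view shows it at (308,165). The shaker's lug slot is at about (429,200) in the top view. The beaker (277,183), timer (270,237) and tape (219,153) are clear of the work.

```bash
python3 - <<'E'
from h import *
a=load('top'); b=load('side')
A=cv2.resize(a['img'][110:235,365:495],None,fx=5.5,fy=4.5*5.5/4.5,interpolation=cv2.INTER_CUBIC)[:600]
B=cv2.resize(b['img'][125:220,235:335],None,fx=5,fy=5,interpolation=cv2.INTER_CUBIC)
cv2.imwrite('pics/tc.png',A[:600]); 
print(A.shape)
for p in [(397,198),(429,200),(380,210),(404,184),(440,205)]: print(p,dep(a,*p))
for p in [(308,160)]: print(p,dep(b,*p))
E
```

```text
(600, 715, 3)
(397, 198) [ 0.50888826 -0.08037215  0.13276299]
(429, 200) [ 0.50771513 -0.15313034  0.09034868]
(380, 210) [ 0.48849532 -0.05518812  0.08993792]
(404, 184) [ 0.53914561 -0.10247496  0.09643344]
(440, 205) [ 0.49716554 -0.17220248  0.09901634]
(308, 160) [ 0.50919952 -0.06771406  0.13589446]
```

View pics/tc.png

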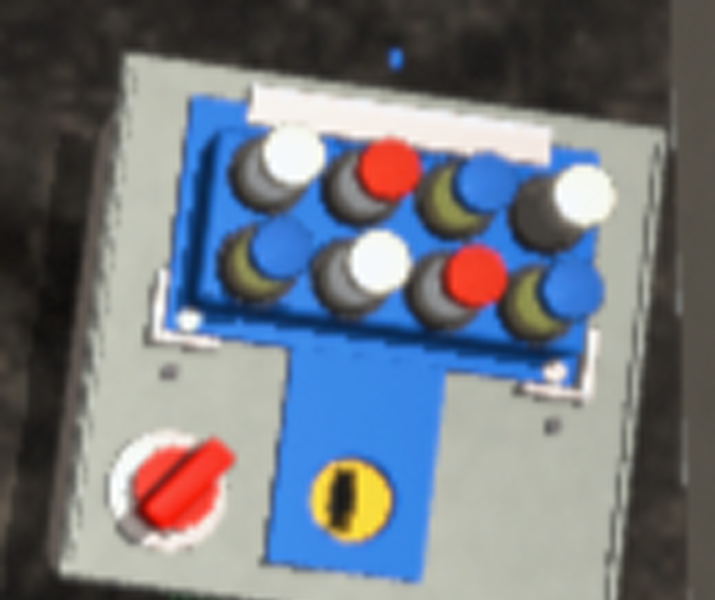

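The crop confirms a red wing and hub on a steel collar, parked at (396,199). The wing points up-right. The slot is at (427,201), seen dark inside the yellow lug hole. Next I'll compute positions and angles.

```bash
python3 - <<'E'
from h import *
a=load('top')
f=lambda X,Y:(365+X/5.5-.4,110+Y/5.5-.4)
c1,c2,c3=[atz(a,*f(*p),.095) for p in [(127,55),(662,130),(60,570)]]
for u,w in((c1,c3),(c1,c2)):
    d=u-w; print(np.linalg.norm(d),np.degrees(np.arctan2(d[1],d[0])))
print('corner',c1,c2,c3)
print('slot',atz(a,*f(342,500),.094),'lug',atz(a,*f(351,500),.100))
e1,e2=atz(a,*f(152,518),.136),atz(a,*f(224,448),.136)
d=e2-e1; print('wing',(e1+e2)/2,np.linalg.norm(d),np.degrees(np.arctan2(d[1],d[0])))
print('collar',atz(a,*f(168,490),.106))
for p in [(492,150),(500,150),(520,150),(545,200),(600,200)]: print(p,dep(a,*p))
E
```

```text
0.18827909100180953 -8.376482071285805
0.19738960019501342 82.00415370446976
corner [ 0.66824091 -0.07279531  0.095     ] [ 0.64078375 -0.26826592  0.095     ] [ 0.48197034 -0.04536739  0.095     ]
slot [ 0.50648032 -0.147642    0.094     ] lug [ 0.50605674 -0.14919522  0.1       ]
wing [ 0.50974267 -0.08308936  0.136     ] 0.03462242771143131 -46.63163518968917
collar [ 0.50953952 -0.08237433  0.106     ]
(492, 150) [ 0.61762761 -0.3067893   0.03701235]
(500, 150) [ 0.61003512 -0.30549236  0.07776717]
(520, 150) [ 0.5961909  -0.30947844  0.15203907]
(545, 200) [ 0.49747917 -0.31288607  0.22366602]
(600, 200) [ 0.49713615 -0.40977075  0.22117962]
```

```bash
python3 -m jog '[{"z":-5},{"x":-3.4,"y":-3.6,"z":-6},{"x":-6.8,"y":-7.2,"z":-6},{"x":-10.2,"y":-10.8,"z":-6},{"x":-13.6,"y":-14.4,"z":-6}]'
python3 -m jog '[{"x":-3.4,"y":-3.6},{"x":-6.8,"y":-7.2},{"x":-10.2,"y":-10.8},{"x":-13.6,"y":-14.4},{"x":-17,"y":-18}]'
python3 -m jog '[{"x":-3.4,"y":-3.6},{"x":-6.8,"y":-7.2},{"x":-10.2,"y":-10.8},{"x":-13.6,"y":-14.4},{"x":-17,"y":-18}]'
```

```text
schema error: expected keys x, y, z, twist
schema error: expected keys x, y, z, twist
schema error: expected keys x, y, z, twist
```

All four keys are needed.

```bash
python3 -m jog '[{"x":0,"y":0,"z":-5,"twist":0},{"x":-3.4,"y":-3.6,"z":-6,"twist":0},{"x":-6.8,"y":-7.2,"z":-6,"twist":0},{"x":-10.2,"y":-10.8,"z":-6,"twist":0},{"x":-13.6,"y":-14.4,"z":-6,"twist":0}]'
python3 -m jog '[{"x":-3.4,"y":-3.6,"z":0,"twist":0},{"x":-6.8,"y":-7.2,"z":0,"twist":0},{"x":-10.2,"y":-10.8,"z":0,"twist":0},{"x":-13.6,"y":-14.4,"z":0,"twist":0},{"x":-17,"y":-18,"z":0,"twist":0}]'
```

```text
clock: 0.6
ee_pos: [0.2866, 0.4079, 0.2823]
tool_rot: [-3.141, -0.0, 2.808]
wrist_force: [1.4, 0.0, 0.6]
opening: 0.0872
grasp_force: 0.0
clock: 1.1
ee_pos: [0.388, 0.1821, 0.2824]
tool_rot: [3.141, -0.0, 2.808]
wrist_force: [1.2, 0.9, 0.4]
opening: 0.0868
grasp_force: 0.0
```

```bash
python3 -m jog '[{"x":-3.4,"y":-3.6,"z":0,"twist":0},{"x":-6.8,"y":-7.2,"z":0,"twist":0},{"x":-10.2,"y":-10.8,"z":0,"twist":8},{"x":-13.6,"y":-14.4,"z":2,"twist":16},{"x":-17,"y":-18,"z":4,"twist":24}]'
python3 -m jog '[{"x":0,"y":0,"z":0,"twist":3.5},{"x":0,"y":0,"z":0,"twist":3.5},{"x":0,"y":0,"z":0,"twist":3.5}]' 0.4
python3 - <<'E'
from h import *
s=arm.get_state(); print(s['ee_pos'],s['tool_rot'],s['qpos'])
c=cam('wrist','w1.png'); print(ray(c,320,200))
E
```

```text
clock: 1.6
ee_pos: [0.4873, -0.0378, 0.245]
tool_rot: [3.14, 0.001, 2.383]
wrist_force: [0.6, 1.7, 0.7]
opening: 0.087
grasp_force: 0.0
clock: 1.9
ee_pos: [0.4866, -0.035, 0.2451]
tool_rot: [3.142, -0.0, 2.331]
wrist_force: [-0.1, 0.2, 0.6]
opening: 0.0701
grasp_force: 0.0
[ 0.48664266 -0.03502932  0.2450749 ] [ 3.14155828e+00 -3.91165602e-04  2.33103872e+00] [-0.61033478 -0.01003436  0.5924799   1.80488494  0.00542933  1.34527422
  0.7411488 ]
(array([0.43460621, 0.01869259, 0.40674675]), array([ 0.20234407, -0.1865683 , -0.96152578]))
```

View pics/w1.png

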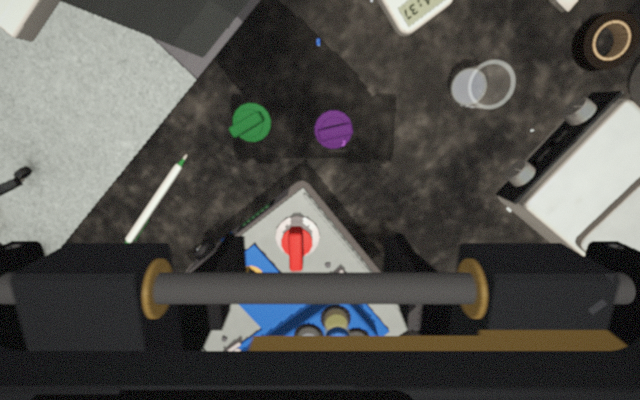

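The wrist view shows the red wing at (297,250), lying nearly along tool x. The lug hole at (255,268) is half hidden by the gripper. I'll move above the slot so both are clearly in view.

```bash
python3 -m jog '[{"x":-4,"y":-2.6,"z":1,"twist":0},{"x":-8,"y":-5.2,"z":2,"twist":0},{"x":-9.6,"y":-6.3,"z":3.5,"twist":0},{"x":-9.6,"y":-6.3,"z":3.5,"twist":0},{"x":-9.6,"y":-6.3,"z":3.5,"twist":0}]'
python3 - <<'E'
from h import *
s=arm.get_state(); print(s['ee_pos'],s['tool_rot'])
c=cam('wrist'); 
P=proj(c,[[.51,-.083,.136],[.507,-.148,.097]]); print(P)
x0,y0=np.maximum(P.min(0)-40,0).astype(int); x1,y1=np.minimum(P.max(0)+40,[640,400]).astype(int)
k=min(5,790/(x1-x0),590/(y1-y0)); print(x0,y0,k)
cv2.imwrite('pics/w2.png',cv2.resize(c['img'][y0:y1,x0:x1],None,fx=k,fy=k,interpolation=cv2.INTER_CUBIC))
E
```

```text
clock: 2.45
ee_pos: [0.507, -0.1478, 0.2102]
tool_rot: [3.141, -0.001, 2.33]
wrist_force: [0.5, 0.5, 0.4]
opening: 0.0524
grasp_force: 0.0
[ 0.50700925 -0.14776709  0.2101554 ] [ 3.14146152e+00 -5.95710378e-04  2.32981309e+00]
[[382.74271793 147.54881826]
 [314.43428485 195.9522273 ]]
274 107 4.609375
```

View pics/w2.png

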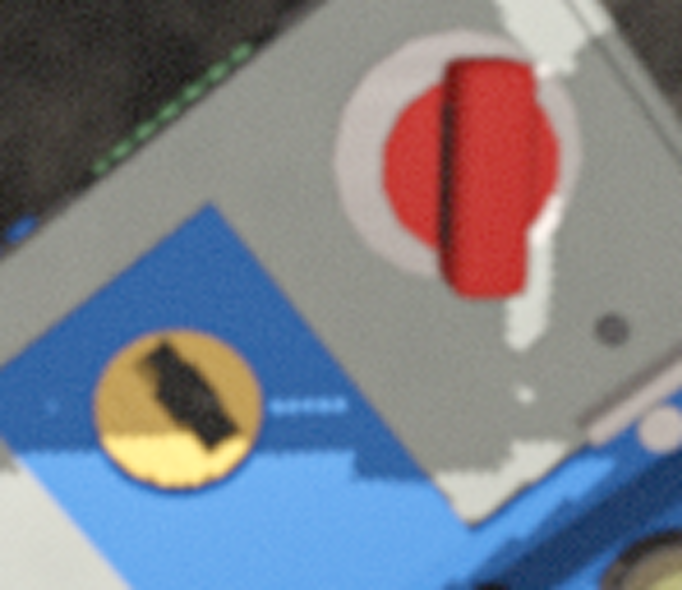

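The crop shows the wing top centred at crop (490,180), nearly vertical. The slot's middle is at (190,396), and the lug hole is centred at (178,409). Converting these with the calibration and checking against the top view.

```bash
python3 - <<'E'
from h import *
c=load('wrist'); a=load('top')
k=4.609375; f=lambda X,Y:((X+.5)/k-.5+274,(Y+.5)/k-.5+107)
g=lambda X,Y:(365+X/5.5-.4,110+Y/5.5-.4)
print('wing tri',tri(ray(c,*f(490,180)),ray(a,*g(188,483))))
print('slot tri',tri(ray(c,*f(190,396)),ray(a,*g(342,500))))
print('lug tri',tri(ray(c,*f(178,409)),ray(a,*g(351,500))))
print('wing',atz(c,*f(490,180),.136)); d=atz(c,*f(492,62),.136)-atz(c,*f(486,297),.136); print(np.linalg.norm(d),np.degrees(np.arctan2(d[1],d[0])))
d=atz(c,*f(450,180),.136)-atz(c,*f(530,180),.136); print('width',np.linalg.norm(d))
sl=atz(c,*f(190,396),.094);lg=atz(c,*f(178,409),.1); print('slot',sl,'lug',lg)
d=atz(c,*f(163,345),.094)-atz(c,*f(222,447),.094); print(np.linalg.norm(d),np.degrees(np.arctan2(d[1],d[0])))
d=atz(c,*f(208,205),.1)-atz(c,*f(470,525),.1); print('lug edge',np.degrees(np.arctan2(d[1],d[0])))
print('collar',atz(c,*f(458,155),.106))
print('wing depth',dep(c,*f(490,180)))
E
```

```text
wing tri (array([ 0.50937062, -0.08362642,  0.13147876]), np.float64(0.0015952583721956463))
slot tri (array([ 0.50585182, -0.14639274,  0.09620275]), np.float64(0.001533000900128048))
lug tri (array([ 0.50587553, -0.14961984,  0.09632807]), np.float64(0.0014561459029208033))
wing [ 0.50764853 -0.08344665  0.136     ]
0.03485773805758947 134.98287942398372
width 0.011921585654873225
slot [ 0.50575224 -0.14619336  0.094     ] lug [ 0.50475261 -0.14828283  0.1       ]
0.022027568978215846 162.7324009962916
lug edge 172.90841199970922
collar [ 0.5074355  -0.08291476  0.106     ]
wing depth [ 0.50762205 -0.08345197  0.13611874]
```

```bash
python3 -m jog '[{"x":2.3,"y":2.2,"z":0,"twist":-1},{"x":4.6,"y":4.5,"z":3,"twist":-1},{"x":4.6,"y":4.5,"z":6,"twist":-1},{"x":4.6,"y":4.5,"z":8,"twist":-1},{"x":4.6,"y":4.5,"z":8,"twist":-1}]'
python3 -m jog '[{"x":0,"y":0,"z":0.6,"twist":0},{"x":0,"y":0,"z":1.2,"twist":0},{"x":0,"y":0,"z":1.3,"twist":0},{"x":0,"y":0,"z":1.3,"twist":0},{"x":0,"y":0,"z":1.3,"twist":0}]'
```

```text
clock: 3.0
ee_pos: [0.5068, -0.0823, 0.1285]
tool_rot: [-3.14, -0.003, 2.349]
wrist_force: [0.1, -0.1, -0.3]
opening: 0.0519
grasp_force: 0.0
clock: 3.5
ee_pos: [0.5083, -0.0846, 0.1175]
tool_rot: [3.141, 0.0, 2.345]
wrist_force: [-0.3, 0.2, 0.9]
opening: 0.0519
grasp_force: 0.0
```

```bash
python3 -m jog '[{"x":0,"y":0.05,"z":0.15,"twist":0},{"x":0,"y":0.05,"z":0.15,"twist":0}]'
python3 -m jog '[{"x":0,"y":0,"z":0,"twist":0},{"x":0,"y":0,"z":0,"twist":0},{"x":0,"y":0,"z":0,"twist":0},{"x":0,"y":0,"z":0,"twist":0},{"x":0,"y":0,"z":0,"twist":0}]' 0.95
python3 -m jog '[{"x":0,"y":0,"z":0,"twist":0},{"x":0,"y":0,"z":0,"twist":0},{"x":0,"y":0,"z":0,"twist":0}]'
```

```text
clock: 3.7
ee_pos: [0.5084, -0.0842, 0.1156]
tool_rot: [3.141, -0.0, 2.345]
wrist_force: [-0.1, -0.3, -1.0]
opening: 0.052
grasp_force: 0.0
clock: 4.2
ee_pos: [0.5084, -0.0842, 0.1156]
tool_rot: [3.142, -0.0, 2.345]
wrist_force: [-0.3, 0.3, 0.8]
opening: 0.0202
grasp_force: 0.0
clock: 4.5
ee_pos: [0.5084, -0.0841, 0.1156]
tool_rot: [3.141, 0.0, 2.345]
wrist_force: [0.5, -0.5, 0.2]
opening: 0.0118
grasp_force: 30.0
```

Gripped: opening 11.8 mm, 30 N. Next: lift, turn to the slot's direction and move over it.

```bash
python3 -m jog '[{"x":0,"y":0,"z":-0.7,"twist":0},{"x":0,"y":0,"z":-1.5,"twist":0},{"x":0,"y":0,"z":-2.5,"twist":0},{"x":0,"y":0,"z":-3.2,"twist":0},{"x":0,"y":0,"z":-3.2,"twist":0}]'
python3 -m jog '[{"x":-1,"y":-1,"z":0,"twist":-8},{"x":-2,"y":-2.1,"z":0,"twist":-16},{"x":-3,"y":-3.2,"z":0,"twist":-24},{"x":-4,"y":-4.2,"z":0,"twist":-32},{"x":-4.4,"y":-4.6,"z":0,"twist":-37.8}]'
python3 -m jog '[{"x":0,"y":0,"z":0,"twist":0},{"x":0,"y":0,"z":0,"twist":0},{"x":0,"y":0,"z":0,"twist":0}]'
```

```text
clock: 5.0
ee_pos: [0.5091, -0.0843, 0.1489]
tool_rot: [3.14, 0.001, 2.345]
wrist_force: [-0.1, 0.3, -0.6]
opening: 0.0115
grasp_force: 30.0
clock: 5.5
ee_pos: [0.5059, -0.1494, 0.1474]
tool_rot: [-3.141, -0.0, 3.009]
wrist_force: [1.0, 0.6, -0.2]
opening: 0.0119
grasp_force: 30.0
clock: 5.8
ee_pos: [0.5063, -0.1471, 0.1475]
tool_rot: [3.141, -0.0, 3.003]
wrist_force: [0.2, 0.0, -1.4]
opening: 0.0119
grasp_force: 30.0
```

```bash
python3 - <<'E'
from h import *
s=arm.get_state(); print(s['ee_pos'],s['tool_rot'],s['qpos'],s['ft_torque'])
c=cam('wrist'); b=cam('side')
W=cv2.resize(c['img'][140:270,240:400],None,fx=2.5,fy=2.5,interpolation=cv2.INTER_CUBIC)
P=proj(b,[s['ee_pos']])[0].astype(int); print(P)
S=cv2.resize(b['img'][P[1]-45:P[1]+60,P[0]-75:P[0]+75],None,fx=2.6,fy=2.6*1.19,interpolation=cv2.INTER_CUBIC)[:325]
h=min(len(W),len(S)); cv2.imwrite('pics/w3.png',np.hstack([W[:h],S[:h]])); print(W.shape,S.shape)
E
```

```text
[ 0.50633693 -0.14713015  0.14747391] [ 3.14127360e+00 -1.70768872e-04  3.00344822e+00] [-0.37716619  0.19043039  0.64221827  1.84548257 -0.12507665  1.14611814
  1.74075993] [ 0.04902518 -0.00777832  0.01190597]
[308 142]
(325, 400, 3) (325, 390, 3)
```

View pics/w3.png

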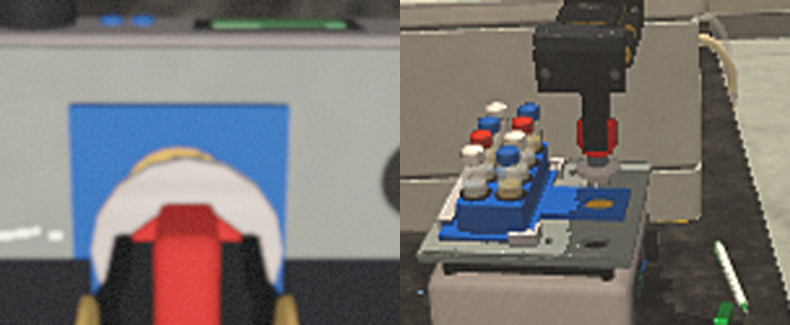

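The pin hangs upright, aligned with the lug's edges, and about 2 mm to +y of the lug's centre, which agrees with the measured plate float. Descending carefully.

```bash
python3 -m jog '[{"x":0,"y":0,"z":0.6,"twist":0},{"x":0,"y":0,"z":1.2,"twist":0},{"x":0,"y":0,"z":1.7,"twist":0},{"x":0,"y":0,"z":2.0,"twist":0},{"x":0,"y":0,"z":2.0,"twist":0}]'
python3 -m jog '[{"x":0,"y":0,"z":0.1,"twist":0},{"x":0,"y":0,"z":0.2,"twist":0},{"x":0,"y":0,"z":0.3,"twist":0},{"x":0,"y":0,"z":0.3,"twist":0}]'
python3 -m jog '[{"x":0,"y":0,"z":0.05,"twist":0},{"x":0,"y":0,"z":0.1,"twist":0},{"x":0,"y":0,"z":0.1,"twist":0}]'
```

```text
clock: 6.4
ee_pos: [0.5059, -0.1478, 0.1269]
tool_rot: [-3.141, -0.001, 3.005]
wrist_force: [-0.1, 0.5, -0.9]
opening: 0.0118
grasp_force: 30.0
clock: 6.8
ee_pos: [0.5063, -0.1478, 0.1245]
tool_rot: [3.141, -0.0, 3.005]
wrist_force: [-0.2, 0.6, -1.9]
opening: 0.0118
grasp_force: 30.0
clock: 7.1
ee_pos: [0.5063, -0.1478, 0.1235]
tool_rot: [3.142, -0.0, 3.005]
wrist_force: [-0.2, 0.6, -0.6]
opening: 0.0118
grasp_force: 30.0
```

```bash
python3 -m jog '[{"x":0,"y":0,"z":0.05,"twist":0},{"x":0,"y":0,"z":0.1,"twist":0},{"x":0,"y":0,"z":0.1,"twist":0}]'
python3 -m jog '[{"x":0,"y":0,"z":0.05,"twist":0},{"x":0,"y":0,"z":0.1,"twist":0},{"x":0,"y":0,"z":0.1,"twist":0}]'
```

```text
clock: 7.4
ee_pos: [0.5062, -0.1478, 0.1225]
tool_rot: [3.141, -0.0, 3.005]
wrist_force: [0.5, 0.1, -1.0]
opening: 0.0119
grasp_force: 30.0
clock: 7.7
ee_pos: [0.5062, -0.1478, 0.1215]
tool_rot: [3.141, -0.0, 3.005]
wrist_force: [0.6, -0.0, -0.0]
opening: 0.0116
grasp_force: 30.0
```

```bash
python3 -m jog '[{"x":0,"y":0,"z":0.05,"twist":0},{"x":0,"y":0,"z":0.1,"twist":0},{"x":0,"y":0,"z":0.15,"twist":0},{"x":0,"y":0,"z":0.15,"twist":0}]'
python3 -m jog '[{"x":0,"y":0,"z":0.05,"twist":0},{"x":0,"y":0,"z":0.1,"twist":0},{"x":0,"y":0,"z":0.15,"twist":0},{"x":0,"y":0,"z":0.15,"twist":0}]'
```

```text
clock: 8.1
ee_pos: [0.5063, -0.1478, 0.1202]
tool_rot: [3.141, 0.0, 3.005]
wrist_force: [-0.5, 0.2, 1.7]
opening: 0.0119
grasp_force: 30.0
clock: 8.5
ee_pos: [0.5063, -0.1478, 0.1186]
tool_rot: [3.141, 0.0, 3.005]
wrist_force: [-0.9, 0.5, 2.7]
opening: 0.0117
grasp_force: 30.0
```

Force is following the spring line (about 0.9 N/mm), and the head is below the slot's top. Press on.

```bash
python3 -m jog '[{"x":0,"y":0,"z":0.1,"twist":0},{"x":0,"y":0,"z":0.2,"twist":0},{"x":0,"y":0,"z":0.3,"twist":0},{"x":0,"y":0,"z":0.3,"twist":0}]'
python3 -m jog '[{"x":0,"y":0,"z":0.1,"twist":0},{"x":0,"y":0,"z":0.2,"twist":0},{"x":0,"y":0,"z":0.25,"twist":0},{"x":0,"y":0,"z":0.25,"twist":0}]'
python3 -m jog '[{"x":0,"y":0,"z":0.05,"twist":0},{"x":0,"y":0,"z":0.1,"twist":0},{"x":0,"y":0,"z":0.1,"twist":0}]'
```

```text
clock: 8.9
ee_pos: [0.5063, -0.1478, 0.1156]
tool_rot: [3.141, 0.0, 3.005]
wrist_force: [-2.3, 2.2, 4.9]
opening: 0.0118
grasp_force: 30.0
clock: 9.3
ee_pos: [0.5063, -0.1478, 0.1133]
tool_rot: [3.141, 0.0, 3.005]
wrist_force: [-2.2, 1.1, 7.2]
opening: 0.0119
grasp_force: 30.0
clock: 9.6
ee_pos: [0.5064, -0.1478, 0.1124]
tool_rot: [3.141, 0.0, 3.005]
wrist_force: [-3.2, 1.2, 9.1]
opening: 0.0115
grasp_force: 30.0
```

```bash
python3 -m jog '[{"x":0.03,"y":0,"z":0.05,"twist":0},{"x":0.05,"y":0,"z":0.08,"twist":0},{"x":0.05,"y":0,"z":0.08,"twist":0}]'
python3 -m jog '[{"x":0,"y":0,"z":0,"twist":4},{"x":0,"y":0,"z":0,"twist":8},{"x":0,"y":0,"z":0,"twist":12},{"x":0,"y":0,"z":0,"twist":15},{"x":0,"y":0,"z":0,"twist":15}]'
python3 -c "
from cell import arm
s=arm.get_state();print(s['ft_torque'],s['tool_rot'],s['wrist_force'],s['qpos'][6])"
```

```text
clock: 9.9
ee_pos: [0.5063, -0.1478, 0.1119]
tool_rot: [3.141, 0.001, 3.005]
wrist_force: [-3.5, 1.8, 9.6]
opening: 0.0122
grasp_force: 30.0
clock: 10.4
ee_pos: [0.5068, -0.148, 0.1121]
tool_rot: [3.141, 0.002, 2.741]
wrist_force: [-1.5, 1.2, 9.1]
opening: 0.0116
grasp_force: 30.0
[0.0691191  0.16624085 0.08107673] [3.14100995e+00 2.25968821e-03 2.74143153e+00] [-1.46366963  1.19528171  9.07050807] 1.5164643770291102
```

Turning freely, with 0.08 N m of torque. Continue.

```bash
python3 -m jog '[{"x":0,"y":0,"z":0,"twist":6},{"x":0,"y":0,"z":0,"twist":12},{"x":0,"y":0,"z":0,"twist":18},{"x":0,"y":0,"z":0,"twist":24},{"x":0,"y":0,"z":0,"twist":30}]'
python3 -c "
from cell import arm
s=arm.get_state();print(s['ft_torque'],s['qpos'][6])"
python3 -m jog '[{"x":0,"y":0,"z":0,"twist":6},{"x":0,"y":0,"z":0,"twist":12},{"x":0,"y":0,"z":0,"twist":18},{"x":0,"y":0,"z":0,"twist":24},{"x":0,"y":0,"z":0,"twist":30}]'
python3 -c "
from cell import arm
s=arm.get_state();print(s['ft_torque'],s['qpos'][6])"
```

```text
clock: 10.9
ee_pos: [0.5069, -0.1481, 0.1121]
tool_rot: [3.14, 0.002, 2.216]
wrist_force: [-0.3, 0.3, 8.4]
opening: 0.012
grasp_force: 30.0
[-0.00937728  0.08842485  0.12886064] 1.0144026561563546
clock: 11.4
ee_pos: [0.5069, -0.1481, 0.1121]
tool_rot: [3.139, 0.001, 1.692]
wrist_force: [0.1, 0.2, 7.7]
opening: 0.0119
grasp_force: 30.0
[-0.03578     0.14258139  0.08716879] 0.5202225620802992
```

```bash
python3 -m jog '[{"x":0,"y":0,"z":0,"twist":5},{"x":0,"y":0,"z":0,"twist":10},{"x":0,"y":0,"z":0,"twist":14},{"x":0,"y":0,"z":0,"twist":14}]'
python3 -c "
from cell import arm
s=arm.get_state();print(s['ft_torque'],s['qpos'][6])"
python3 -m jog '[{"x":0,"y":0,"z":0,"twist":1.5},{"x":0,"y":0,"z":0,"twist":3},{"x":0,"y":0,"z":0,"twist":3}]'
python3 -c "
from cell import arm
s=arm.get_state();print(s['ft_torque'],s['qpos'][6])"
```

```text
clock: 11.8
ee_pos: [0.5068, -0.148, 0.112]
tool_rot: [3.14, 0.0, 1.449]
wrist_force: [-0.4, 1.4, 8.8]
opening: 0.0114
grasp_force: 30.0
[ 0.03998074  0.28194973 -0.00391038] 0.29399985260114836
clock: 12.1
ee_pos: [0.5066, -0.1478, 0.112]
tool_rot: [3.14, -0.0, 1.399]
wrist_force: [-1.7, 0.9, 10.0]
opening: 0.0117
grasp_force: 30.0
[0.19373408 0.52470968 0.14796817] 0.24706836879669966
```

Turned about 92°, near the stop. Letting it up.

```bash
python3 -m jog '[{"x":0,"y":0,"z":-0.1,"twist":-1},{"x":0,"y":0,"z":-0.2,"twist":-1},{"x":0,"y":0,"z":-0.3,"twist":-1},{"x":0,"y":0,"z":-0.35,"twist":-1},{"x":0,"y":0,"z":-0.35,"twist":-1}]'
python3 -m jog '[{"x":0,"y":0,"z":-0.05,"twist":0},{"x":0,"y":0,"z":-0.1,"twist":0},{"x":0,"y":0,"z":-0.1,"twist":0}]'
```

```text
clock: 12.6
ee_pos: [0.5065, -0.1479, 0.1152]
tool_rot: [3.14, -0.0, 1.417]
wrist_force: [-0.1, 1.4, 6.1]
opening: 0.0118
grasp_force: 30.0
clock: 12.9
ee_pos: [0.5064, -0.1479, 0.1157]
tool_rot: [3.14, 0.0, 1.417]
wrist_force: [4.6, -1.5, -3.0]
opening: 0.0117
grasp_force: 30.0
```

The pin holds against upward pull at the expected locked height. Release and retreat.

```bash
python3 -m jog '[{"x":0,"y":0,"z":0.05,"twist":0},{"x":0,"y":0,"z":0.05,"twist":0}]'
python3 -m jog '[{"x":0,"y":0,"z":0,"twist":0},{"x":0,"y":0,"z":0,"twist":0},{"x":0,"y":0,"z":0,"twist":0},{"x":0,"y":0,"z":0,"twist":0}]' 0.6
python3 -m jog '[{"x":0,"y":0,"z":-1,"twist":0},{"x":0,"y":0,"z":-3,"twist":0},{"x":0,"y":0,"z":-6,"twist":0},{"x":0,"y":0,"z":-9,"twist":0},{"x":0,"y":0,"z":-9,"twist":0}]'
python3 -m jog '[{"x":-4,"y":0,"z":0,"twist":0},{"x":-8,"y":0,"z":0,"twist":0},{"x":-8,"y":0,"z":0,"twist":0},{"x":-8,"y":0,"z":0,"twist":0}]'
python3 - <<'E'
from h import *
c=cam('wrist');b=cam('side');t=cam('top')
P=proj(c,[[.5065,-.148,.12]])[0]; print(P, proj(t,[[.5065,-.148,.12]]),proj(b,[[.5065,-.148,.12]]))
S=cv2.resize(b['img'][125:215,235:335],None,fx=3.6,fy=3.6,interpolation=cv2.INTER_CUBIC)
x0,y0=(np.clip(P,[65,55],[575,345])-[65,55]).astype(int)
W=cv2.resize(c['img'][y0:y0+108,x0:x0+130],None,fx=3,fy=3,interpolation=cv2.INTER_CUBIC)
cv2.imwrite('pics/end.png',np.hstack([W,S])); print(x0,y0)
E
```

```text
clock: 13.1
ee_pos: [0.5064, -0.1478, 0.1156]
tool_rot: [3.14, -0.0, 1.417]
wrist_force: [4.5, 0.2, 2.4]
opening: 0.0118
grasp_force: 30.0
clock: 13.5
ee_pos: [0.5053, -0.1477, 0.115]
tool_rot: [-3.141, -0.0, 1.417]
wrist_force: [0.5, -1.5, -0.2]
opening: 0.0322
grasp_force: 0.0
clock: 14.0
ee_pos: [0.5076, -0.1486, 0.2094]
tool_rot: [3.136, -0.001, 1.416]
wrist_force: [1.0, 1.0, 0.5]
opening: 0.0347
grasp_force: 0.0
clock: 14.4
ee_pos: [0.4929, -0.2278, 0.2052]
tool_rot: [-3.141, 0.0, 1.414]
wrist_force: [0.1, -0.9, 0.3]
opening: 0.0349
grasp_force: 0.0
[316.1105701  92.6909648] [[430.72060394 199.56013775]] [[309.12249296 153.41796856]]
251 37
```

View pics/end.png

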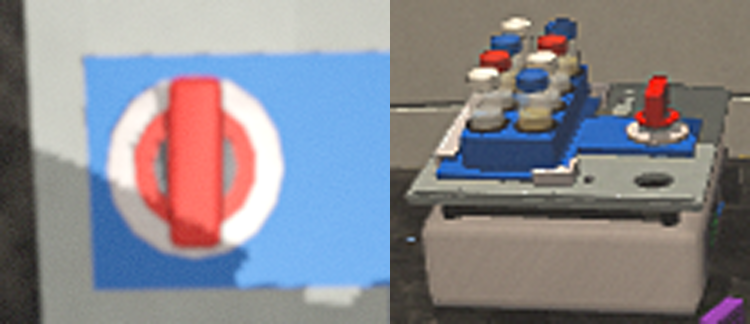

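The pin stands upright on the lug, with its wing parallel to the lug's front edge (crosswise). The parking hole is empty. One quick height check, then I hand in.

```bash
python3 - <<'E'
from h import *
c=load('wrist'); print(dep(c,251+195/3,37+150/3),dep(c,251+330/3,37+200/3))
p=dep(c,251+195/3,37+150/3)
if abs(p[2]-.136)<.003: print(arm.hand_in())
E
```

```text
[ 0.50683006 -0.14492753  0.13548685] [ 0.53879438 -0.1605508   0.09997531]
the job is handed in; nothing more can be done
None
```

The job is handed in: the red T-pin is locked crosswise in the slot at its sprung-up height, let go and standing upright, after about 15 s of the 72 s allowed. Wrist force peaked at about 10 N in the readings, and the beaker, timer and tape were never approached.

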